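# Raise the pop-up power tower in the kitchen bench and hold it up

## Robot

A 7-joint arm with a two-finger parallel gripper is mounted at the origin on the work surface. World frame = base frame: x ahead of the robot, y to its left, z up, the work surface at z = 0. Lengths are in m, angles in rad, forces in N, time in s.
With the tool pointing down it reaches from about 0.425 to 0.925 m from the base axis. Payload 6.8 kg.
Tool frame: the origin (TCP) lies at the very end of the fingers, on their centre line; the grasp point (between the pads) lies 19 mm behind it; z points along the fingers, y is the line along which they close (so a half turn about z gives the same grasp; the last joint's range is limited). The gripper opens to 85 mm and grips with 20 to 120 N. Pads are 22 mm wide; open, the fingers measure 114 mm over their backs; the gripper's body (76 mm by 85 mm) begins 54 mm behind the grasp point. The pads swing forward as they close: fully open they stand 13 mm farther back than shut.
Start: joints at [1.027, 0.477, 0.022, 1.555, -0.011, 1.109, -0.083], TCP at [0.285, -0.612, 0.231] pointing down, gripper open.
Joint ranges: [-2.96, 2.96], [-0.34, 2.1], [-1.41, 1.46], [0.24, 2.44], [-1.37, 4.51], [0.17, 1.92], [-2.96, 2.96]. Speed limits (rad/s): [2.39, 2.39, 3.14, 3.14, 3.14, 3.14, 3.14].

## Interface

Orientations are given as a unit quaternion [w, x, y, z].
In Python, from station import * gives the robot as it stands.
- The arm moves only by the tool jog_arm, never from a script. Its argument "moves" is one flat list of numbers, 7 for each row, row after row: the shift along the tool's x, y, z normalised to -1 to 1, where 1 is 20 mm, then the turn, a rotation vector about the tool's x, y, z normalised to -1 to 1, where 1 is 4 degrees, then the opening, from 0 (shut) to 1 (fully open). In form: [x, y, z, rx, ry, rz, claw, x, y, z, rx, ry, rz, claw, ...]. A call has exactly 8 rows; each row shifts and turns the commanded pose from where the row before left it, along the tool's axes as they then stand; what a row does not reach is not made up. A row lasts 1/12 s, in which the tool goes at most 41.7 mm and 7.16 degrees, less where a joint would pass 70% of its speed; a pose out of reach is approached as far as the arm can. A call with a number of a shift or a turn outside -1 to 1 is refused whole. A call with a gripper value outside its range is refused whole. The fingers move at their own pace and stop on an object; "grip_force" is the grip in N (left out, the last holds). Time passes only in rows, so rows that do not move let the fingers close, or fill a call up. It gives the time, the measured TCP pose, the force, the opening and the grip force at its end, in the units of the state.
- get_obs(): the state, without advancing time (a new reading comes with each control period).
- read_camera(name): name is "scene" or "top" or "wrist"; returns a dict with "color" (400x640x3 uint8, blue, green, red), "fx", "fy", "cx", "cy" (pixels), "k1" (the pictures are not rectified: a ray, as slopes to the right and down, at radius r is drawn at 1 + k1 r^2 times it, then the intrinsics apply), "rvec" (rotation vector, rad) and "tvec" (3), from world to camera coordinates, as OpenCV has them. Camera axes: x right, y down, z forward; pixel columns grow to the right and rows downward; lengths in m; the calibration is good to about 2 mm. A picture is of the moment at which its call begins. There is no depth.
- hand_in(): hands the job in; it is judged then, once.
The state is a dict: "t": time; "q": joint angles; "joint_vel": joint speeds; "joint_torque": joint torques, N m; "eef_pos": TCP position; "tool_rot": TCP orientation; "contact_force": force on the tool from outside, world axes, zero at the start; "torque": the same for the moment, N m; "gripper_width": opening from 0.0 (shut) to 1.0 (fully open); "grasp_force": force on a finger pad.
Only numpy, scipy, OpenCV 4.12 (cv2) and the standard library are available. Lean on these libraries where they do the work, as an engineer would, in place of code of your own. Each camera call takes 0.05 s, during which the arm holds its last target. There are 200 camera calls.

## Task

The pop-up power tower in the bench has to come up so that I can plug in the mixer. First push its loose top plate down until it is seated fully home on the bench, then press the release button so that the tower springs up to its first stop, then grip the tower and pull it up to its second stop, as far as it goes, without pulling the plate up off the bench again. It sinks if let go, so finish while still holding it fully extended in the gripper, and leave the things around it alone.

Things in the scene. Friction and masses are not known exactly. Their poses are not given: they have to be found in the camera images.
- power_unit: pop-up power tower let into the bench, fixed; its origin lies on the tower's axis at bench height, z up. Its release button lies towards its own -x (the unit is turned about z from start to start). Top plate: satin steel, 4 mm thick, 128 mm along x (from x -85 to +43) by 88 mm along y (-44 to +44)
- insert (a joint): how far the top plate stands off the bench, m: 0 fully home, at most 0.008. It carries tower and button with it. A stiff push fit: starts 4 to 6 mm up, goes down with 5 to 9 N of push (on it or on the lowered tower's top), stays where left, and comes up again if the gripper pulls with more than about 23 N in all at the tower's second stop
- tower (a joint): how far the tower is out of the plate, m: 0 lowered and latched (may read up to 0.001); 0.040 first stop, where a spring raises it within half a second once the button is pressed; 0.120 second stop, a hard end. Between the stops it slides freely, 2 to 5 N of its own weight hanging on the gripper, and sinks to the first stop if let go
- column: the tower itself: plain upright aluminium cylinder, 53 mm in diameter, with white outlet panels flush in its sides and a flat steel top; origin at the centre of its top, which stands 7 mm above the bench when lowered and the plate is seated (3 mm above the plate), 47 mm at the first stop, 127 mm at the second. Can be gripped across any diameter
- button (a joint): travel of the release button, m: 0 up, 0.004 fully pressed; springs back. Lets the tower go from about 0.0025; fully down takes 5 N
- button_top (a point): centre of the top of the round steel release button, 20 mm in diameter, on the plate 60 mm from the tower's axis; stands 10 mm above the bench when up and the plate is seated (6 mm above the plate, in a 30 mm collar 2 mm high)
- fruit_basket: bystander: black wire basket of apples, 235 mm across, 135 mm high; origin under its centre
- salt_mill: bystander: slim white mill with a white top, 54 mm across, 125 mm high; origin under its centre
- pepper_mill: bystander: slim white mill with a dark wooden top, 54 mm across, 140 mm high; origin under its centre
- mug: bystander: white mug, 82 mm across, 92 mm high, handle towards its +y; origin under its centre

How it is judged:
On the way, in this order (a step that is already met when the one before it is completed fails the run):
1. the top plate is seated fully home on the bench (value of joint insert below 0.0015 m), for 0.2 s.
2. the tower has sprung up to its first stop (value of joint tower above 0.035 m), for 0.2 s.
3. the tower is pulled up to its second stop in the gripper (value of joint tower above 0.115 m and contact force between the fingers and column above 2 N), for 0.2 s.
At the end, for the whole second after the job is handed in: The gripper still holds the tower, at rest, within 5 mm of its second stop (0.120 m out), the top plate is seated within 2 mm of the bench, and basket, mills and mug are within 15 mm of where they stood (all of step 3 and linear speed of column below 0.01 m/s and value of joint insert below 0.002 m and distance of each of fruit_basket, salt_mill, pepper_mill, mug from where it was at the start of the episode below 0.015 m); the arm keeps its last pose, push and grip.
It fails at once if the top plate is pulled up off the bench to more than 7 mm (value of joint insert above 0.007 m).
It fails at once if a bystander is pushed or knocked over (distance of any of fruit_basket, salt_mill, pepper_mill, mug from where it was at the start of the episode above 0.03 m).
It also fails if it takes over 51 s, if anything falls off the work surface, if the arm or the gripper's body presses on something with over 40 N, if the wrist force passes 120 N, or if a joint passes its speed limit or range.

## Working session

There is one attempt and no reset: what is moved stays moved. The work goes in short steps, Python scripts to look and compute and a tool call to move; the robot and the scene stay as the last step left them, time stands still between calls to the robot, and variables do not carry over. Pictures are saved under pics/ and viewed, at most 10 in all, crops included, and the job is handed in when it is done.

Besides the shell and the picture viewer there is one more tool, called after ">>>" as name(argument=value, ...), one argument or row to a line, values as JSON. jog_arm: Moves the arm, as the interface text tells. Scaled input: -1 to 1 covers 20 mm each way for a shift and 4 degrees each way for a turn. Its arguments: {"type":"object","properties":{"moves":{"type":"array"},"grip_force":{"type":"number"}},"required":["moves"]}

```bash
ls; mkdir -p pics
python3 - <<'E'
from station import *
import cv2,numpy as np
a=read_camera("scene");b=read_camera("top")
for n,c in(("scene",a),("top",b)):
    cv2.imwrite(f"pics/{n}0.png",c["color"]); print(n,[c[k] for k in("fx","fy","cx","cy","k1","rvec","tvec")])
o=get_obs();print(o)
E
```

```text
pics
scene [469.5956818346799, 469.5956818346799, 312.76274924738766, 197.5777191009845, -0.014329625464715404, array([ 1.93647852,  1.17549827, -0.61779263]), array([-0.31969946, -0.24524328,  1.63310106])]
top [450.9874326793047, 450.9874326793047, 317.2957597073002, 202.42805399350618, -0.1207561152198257, array([ 2.16411139, -2.17096467,  0.13330841]), array([0.04862133, 0.5909468 , 1.33202942])]
{'t': 0.1, 'q': array([ 1.02687841,  0.47775313,  0.02234446,  1.55636305, -0.01148695,
        1.10934163, -0.08312421]), 'joint_vel': array([ 0.00052974, -0.00188338,  0.00062543, -0.0023891 ,  0.0003241 ,
        0.00010277, -0.00078528]), 'joint_torque': array([ 4.71331441e-03, -5.97765219e+01,  1.61397893e+00, -2.81957066e+01,
        1.28522908e-02,  4.96644789e-03,  2.77838825e-05]), 'eef_pos': array([ 0.28470152, -0.61140796,  0.23039465]), 'tool_rot': array([-8.29906896e-04,  9.76351282e-01,  2.16188389e-01, -2.55797683e-04]), 'contact_force': array([ 0.00421467, -0.12739097,  0.14739739]), 'torque': array([-0.01396906, -0.05428391, -0.00281587]), 'grasp_force': 0.0, 'gripper_width': 0.9987343748970354}
```

View pics/top0.png

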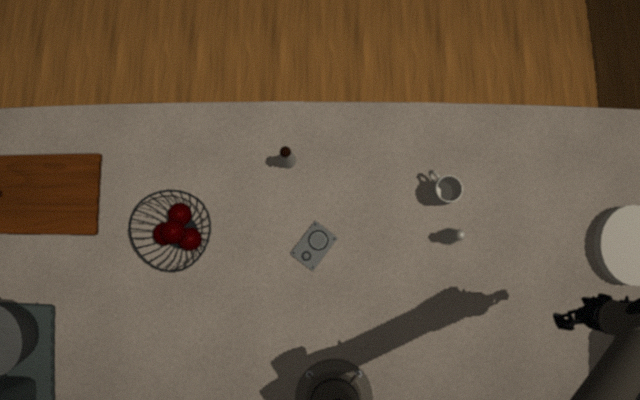

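View pics/scene0.png

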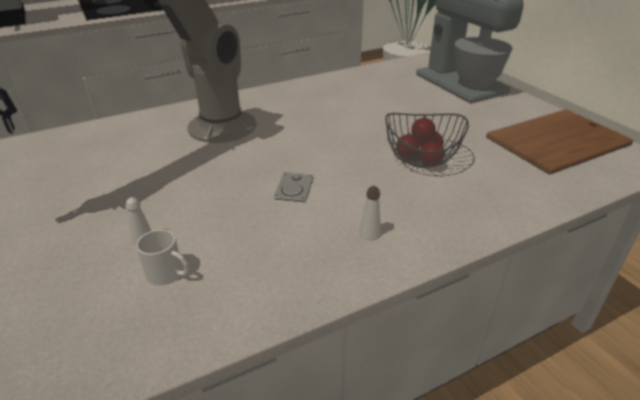

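The top view shows the plate around (314,246), with the tower ring at about (318,239) and the button at about (306,256). The mills, mug and basket are all at least 80 px away. Next I'll measure the plate by colour mask.

```bash
cat > h.py <<'E'
from station import *
import cv2,numpy as np
def ray(c,uv):
    K=np.array([[c["fx"],0,c["cx"]],[0,c["fy"],c["cy"]],[0,0,1]])
    n=cv2.undistortPoints(np.array(uv,float).reshape(-1,1,2),K,np.array([c["k1"],0,0,0.]))[:,0]
    R=cv2.Rodrigues(c["rvec"])[0]
    return -R.T@c["tvec"], np.c_[n,np.ones(len(n))]@R
def onplane(c,uv,z):
    o,d=ray(c,uv); return o+d*((z-o[2])/d[:,2])[:,None]
E
python3 - <<'E'
from h import *
for n,(x,y,w,h),bu,tw in(("top",(275,210,75,70),(306,256),(318,239)),("scene",(260,160,70,52),(296,177),(292,189))):
    c=read_camera(n);im=c["color"];r=im[y:y+h,x:x+w].astype(float)
    d=r[...,0]-r[...,2]
    m=(d>(np.percentile(d,5)+np.percentile(d,97))/2).astype(np.uint8)
    m=cv2.morphologyEx(m,cv2.MORPH_CLOSE,np.ones((5,5)))
    k=max(cv2.findContours(m,0,1)[0],key=cv2.contourArea)
    hull=cv2.convexHull(k)[:,0]+[x,y]
    p=onplane(c,hull,0.009)[:,:2]
    rc=cv2.minAreaRect((p*1000).astype(np.float32));print(n,rc,cv2.contourArea(k))
    print(" button",onplane(c,[bu],.015),"tower",onplane(c,[tw],.012))
    v=cv2.resize(im[y:y+h,x:x+w],None,fx=8,fy=8,interpolation=cv2.INTER_CUBIC)
    cv2.polylines(v,[(((hull-[x,y])+.5)*8).astype(int)],True,(0,0,255),1)
    cv2.imwrite(f"pics/{n}_c.png",cv2.convertScaleAbs(v,alpha=1.5))
E
```

```text
top ((462.2208251953125, 59.287689208984375), (91.06271362304688, 129.87271118164062), 52.33261489868164) 1160.0
 button [[0.42979476 0.08142671 0.015     ]] tower [[0.48127838 0.04481126 0.012     ]]
scene ((462.2799987792969, 62.81990051269531), (91.06771850585938, 136.34597778320312), 52.601646423339844) 827.0
 button [[0.43102116 0.084829   0.015     ]] tower [[0.47633377 0.0508937  0.012     ]]
```

View pics/top_c.png

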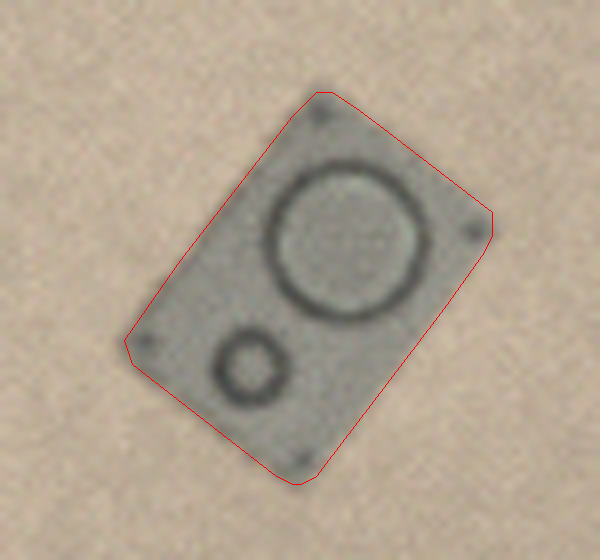

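View pics/scene_c.png

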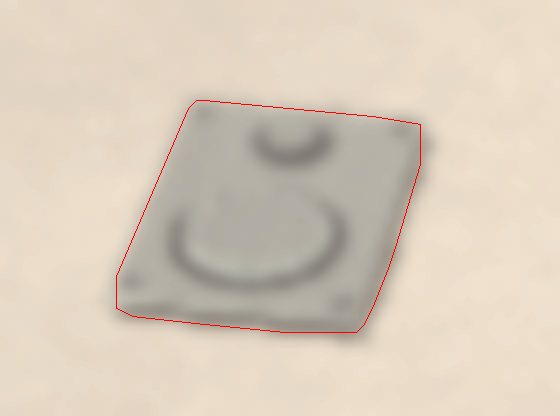

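The crop puts the tower axis at about (0.479, 0.047) and the button at about (0.431, 0.083), with the unit yawed about -38°. I'll travel at the current height with the fingers shut.

>>> jog_arm(
  moves=[0.71,-0.8,0,0,0,0,0,0.71,-0.8,0,0,0,0,0,0.71,-0.8,0,0,0,0,0,0.71,-0.8,0,0,0,0,0,0.71,-0.8,0,0,0,0,0,0.71,-0.8,0,0,0,0,0,0.71,-0.8,0,0,0,0,0,0.71,-0.8,0,0,0,0,0],
  grip_force=30,
)

```text
t: 0.87
eef_pos: [0.334, -0.4468, 0.2312]
tool_rot: [-0.0, 0.976, 0.216, -0.0]
contact_force: [0.7, -0.1, -0.3]
gripper_width: -0.003
grasp_force: 0.0
```

>>> jog_arm(
  moves=[0.71,-0.8,0,0,0,0,0,0.71,-0.8,0,0,0,0,0,0.71,-0.8,0,0,0,0,0,0.71,-0.8,0,0,0,0,0,0.71,-0.8,0,0,0,0,0,0.71,-0.8,0,0,0,0,0,0.71,-0.8,0,0,0,0,0,0.71,-0.8,0,0,0,0,0],
)

```text
t: 1.53
eef_pos: [0.3829, -0.2829, 0.2313]
tool_rot: [0.0, 0.976, 0.216, -0.0]
contact_force: [-0.4, 0.4, -0.3]
gripper_width: 0.001
grasp_force: 0.0
```

>>> jog_arm(
  moves=[0.71,-0.8,0,0,0,0,0,0.71,-0.8,0,0,0,0,0,0.71,-0.8,0,0,0,0,0,0.71,-0.8,0,0,0,0,0,0.71,-0.8,0,0,0,0,0,0.71,-0.8,0,0,0,0,0,0.71,-0.8,0,0,0,0,0,0.71,-0.8,0,0,0,0,0],
)

```text
t: 2.2
eef_pos: [0.4319, -0.1189, 0.2313]
tool_rot: [0.0, 0.976, 0.216, -0.0]
contact_force: [0.0, -0.8, -1.1]
gripper_width: 0.002
grasp_force: 0.0
```

>>> jog_arm(
  moves=[0.71,-0.8,0,0,0,0,0,0.71,-0.8,0,0,0,0,0,0.71,-0.8,0,0,0,0,0,0.71,-0.8,0,0,0,0,0,0.71,-0.8,0,0,0,0,0,0.71,-0.8,0,0,0,0,0,0.71,-0.8,0,0,0,0,0,0.71,-0.8,0,0,0,0,0],
)

```text
t: 2.87
eef_pos: [0.4808, 0.045, 0.2313]
tool_rot: [0.0, 0.976, 0.216, -0.0]
contact_force: [1.0, -0.4, -1.3]
gripper_width: -0.002
grasp_force: 0.0
```

>>> jog_arm(
  moves=[0,0,0.2,0,0,-1,0,0,0,0.2,0,0,-1,0,0,0,0.2,0,0,-1,0,0,0,0.2,0,0,-1,0,0,0,0.2,0,0,-1,0,0,0,0.2,0,0,-1,0,0,0,0.2,0,0,-1,0,0,0,0.2,0,0,-1,0],
)

```text
t: 3.53
eef_pos: [0.4806, 0.0439, 0.199]
tool_rot: [0.0, 0.878, 0.478, -0.0]
contact_force: [-0.4, -0.6, 0.1]
gripper_width: -0.001
grasp_force: 0.0
```

>>> jog_arm(
  moves=[0,0,0.2,0,0,-1,0,0,0,0.2,0,0,-1,0,0,0,0.2,0,0,-1,0,0,0,0.2,0,0,-1,0,0,0,0.2,0,0,-1,0,0,0,0.2,0,0,-1,0,0,0,0.2,0,0,-1,0,0,0,0.2,0,0,-1,0],
)

```text
t: 4.2
eef_pos: [0.4807, 0.0439, 0.1671]
tool_rot: [0.0, 0.712, 0.702, -0.0]
contact_force: [-0.7, -0.0, -0.1]
gripper_width: -0.0
grasp_force: 0.0
```

>>> jog_arm(
  moves=[0,0,0.2,0,0,-1,0,0,0,0.2,0,0,-1,0,0,0,0.2,0,0,-1,0,0,0,0.2,0,0,-1,0,0,0,0.2,0,0,-1,0,0,0,0.2,0,0,-1,0,0,0,0.2,0,0,-1,0,0,0,0.2,0,0,-1,0],
)

```text
t: 4.87
eef_pos: [0.4807, 0.0439, 0.1351]
tool_rot: [-0.0, 0.491, 0.871, -0.0]
contact_force: [0.9, 0.8, -0.2]
gripper_width: -0.001
grasp_force: 0.0
```

>>> jog_arm(
  moves=[0,0,0.2,0,0,-1,0,0,0,0.2,0,0,-1,0,0,0,0.2,0,0,-1,0,0,0,0.2,0,0,-1,0,0,0,0.2,0,0,-1,0,0,0,0.2,0,0,0,0,0,0,0.2,0,0,0,0,0,0,0,0,0,0,0],
)

```text
t: 5.53
eef_pos: [0.4803, 0.0438, 0.1066]
tool_rot: [-0.001, 0.335, 0.942, -0.0]
contact_force: [-0.8, 0.3, -0.8]
gripper_width: -0.003
grasp_force: 0.0
```

Run:
```python
from h import *
o=get_obs();print(o["q"],o["eef_pos"],o["tool_rot"])
c=read_camera("wrist");cv2.imwrite("pics/w1.png",c["color"])
for p in((.479,.047,.012),(.4315,.0835,.015)):
    print(cv2.projectPoints(np.array([p]),c["rvec"],c["tvec"],np.array([[c["fx"],0,c["cx"]],[0,c["fy"],c["cy"]],[0,0,1]]),np.array([c["k1"],0,0,0.]))[0])
```

```text
[ 0.38179829  0.42892086 -0.72574313  2.07904642  0.40464196  0.77616663
  0.29336081] [0.48029169 0.0438173  0.10657382] [-5.34169984e-04  3.35070039e-01  9.42193038e-01 -2.52029163e-04]
[[[330.3022143  196.55017492]]]
[[[328.28395832 122.35454884]]]
```

View pics/w1.png

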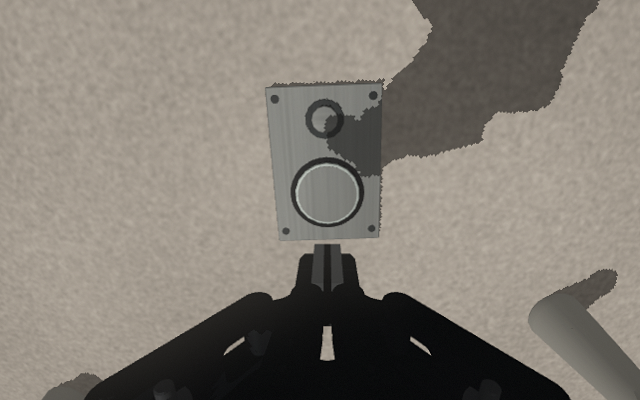

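The wrist view shows the tower disc at (327.5,192) and the button at (324,118), with the unit's long axis nearly along tool x.

Run:
```python
from h import *
from scipy.spatial.transform import Rotation as R
c=read_camera("wrist");o=get_obs()
g=cv2.cvtColor(c["color"],6)
# tower: ring darkness around disc
for n,(x,y,s),z in(("tower",(328,192,46),.012),("button",(324,118,26),.010)):
    k=cv2.HoughCircles(cv2.resize(g[y-s:y+s,x-s:x+s],None,fx=4,fy=4,interpolation=2),cv2.HOUGH_GRADIENT,1,400,param1=60,param2=15,minRadius=40,maxRadius=170)
    k=k[0,0]; uv=[x-s+(k[0]+.5)/4-.5,y-s+(k[1]+.5)/4-.5]
    P=onplane(c,[uv],z)[0]
    q=np.roll(o["tool_rot"],-1);print(n,uv,k[2]/4,P,"tool",R.from_quat(q).inv().apply(P-o["eef_pos"])*1000)
```

```text
tower [np.float32(326.75), np.float32(194.75)] 29.45 [0.47626634 0.04576785 0.012     ] tool [ 4.49238655 -1.4359464  95.21452835]
button [np.float32(324.0), np.float32(118.0)] 19.675 [0.4274979 0.0828212 0.01     ] tool [65.70727453 -3.43690246 97.22586639]
```

>>> jog_arm(
  moves=[0.2,-0.08,1,0,0,0,0,0,0,1,0,0,0,0,0,0,1,0,0,0,0,0,0,1,0,0,0,0,0,0,0.3,0,0,0,0,0,0,0,0,0,0,0,0,0,0,0,0,0,0,0,0,0,0,0,0,0],
)

```text
t: 6.3
eef_pos: [0.4776, 0.0456, 0.0224]
tool_rot: [0.001, 0.334, 0.943, 0.0]
contact_force: [-0.9, -0.5, 0.8]
gripper_width: 0.001
grasp_force: 0.0
```

>>> jog_arm(
  moves=[0,0,0.1,0,0,0,0,0,0,0.1,0,0,0,0,0,0,0.05,0,0,0,0,0,0,0.05,0,0,0,0,0,0,0.05,0,0,0,0,0,0,0.05,0,0,0,0,0,0,0.05,0,0,0,0,0,0,0.05,0,0,0,0],
)

```text
t: 6.97
eef_pos: [0.4767, 0.0453, 0.0116]
tool_rot: [0.0, 0.334, 0.943, -0.0]
contact_force: [-2.3, -1.3, 7.9]
gripper_width: 0.0
grasp_force: 3.6
```

>>> jog_arm(
  moves=[0,0,0.05,0,0,0,0,0,0,0.05,0,0,0,0,0,0,0.05,0,0,0,0,0,0,0.05,0,0,0,0,0,0,0.03,0,0,0,0,0,0,0,0,0,0,0,0,0,0,0,0,0,0,0,0,0,0,0,0,0],
)

```text
t: 7.63
eef_pos: [0.4767, 0.0453, 0.0071]
tool_rot: [0.0, 0.334, 0.943, -0.0]
contact_force: [-2.1, -1.2, 7.1]
gripper_width: -0.002
grasp_force: 3.6
```

>>> jog_arm(
  moves=[0,0,0.05,0,0,0,0,0,0,0.05,0,0,0,0,0,0,0,0,0,0,0,0,0,0,0,0,0,0,0,0,0,0,0,0,0,0,0,0,0,0,0,0,0,0,0,0,0,0,0,0,0,0,0,0,0,0],
)

```text
t: 8.3
eef_pos: [0.4769, 0.0454, 0.0068]
tool_rot: [0.001, 0.334, 0.943, -0.001]
contact_force: [-8.7, -2.2, 33.9]
gripper_width: -0.002
grasp_force: 16.6
```

The plate is seated: the force rose hard to 34 N at z = 6.8 mm. Next I'll lift, move over the button and press it.

>>> jog_arm(
  moves=[0,0,-1,0,0,0,0,1,-0.1,-0.2,0,0,0,0,1,0,0,0,0,0,0,1,0,0,0,0,0,0,0,0,0.3,0,0,0,0,0,0,0.3,0,0,0,0,0,0,0,0,0,0,0,0,0,0,0,0,0,0],
)

```text
t: 8.97
eef_pos: [0.4292, 0.081, 0.0162]
tool_rot: [-0.0, 0.335, 0.942, -0.0]
contact_force: [1.0, -0.3, 0.0]
gripper_width: -0.001
grasp_force: 0.0
```

Run:
```python
from h import *
c=read_camera("wrist");cv2.imwrite("pics/w2.png",c["color"]);o=get_obs();print(o["eef_pos"],o["contact_force"])
```

```text
[0.42932775 0.08107285 0.01641931] [ 0.31676956 -1.00492165 -0.85054992]
```

View pics/w2.png

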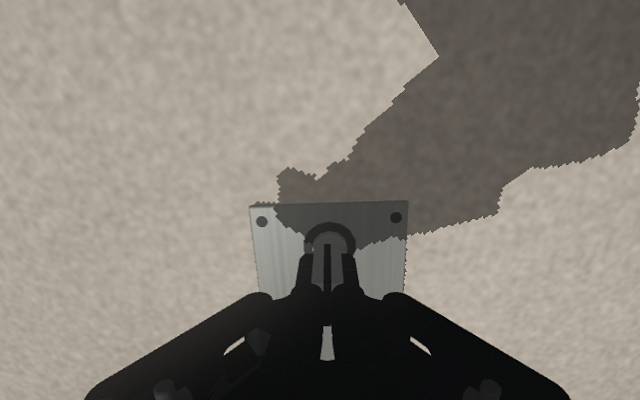

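The fingertips sit centred over the button at (330,240), so I'll press.

>>> jog_arm(
  moves=[0,0,0.15,0,0,0,0,0,0,0.1,0,0,0,0,0,0,0.1,0,0,0,0,0,0,0.1,0,0,0,0,0,0,0.08,0,0,0,0,0,0,0,0,0,0,0,0,0,0,0,0,0,0,0,0,0,0,0,0,0],
)

```text
t: 9.68
eef_pos: [0.4291, 0.0814, 0.0062]
tool_rot: [0.0, 0.334, 0.943, -0.0]
contact_force: [-0.5, -1.1, 5.1]
gripper_width: -0.003
grasp_force: 2.3
```

Run:
```python
from h import *
c=read_camera("scene");cv2.imwrite("pics/s3.png",cv2.resize(c["color"][120:240,220:380],None,fx=4,fy=4));o=get_obs();print(o["eef_pos"],o["contact_force"])
```

```text
[0.42908863 0.08139574 0.00623771] [ 0.45578923 -1.47226148  5.3297395 ]
```

View pics/s3.png

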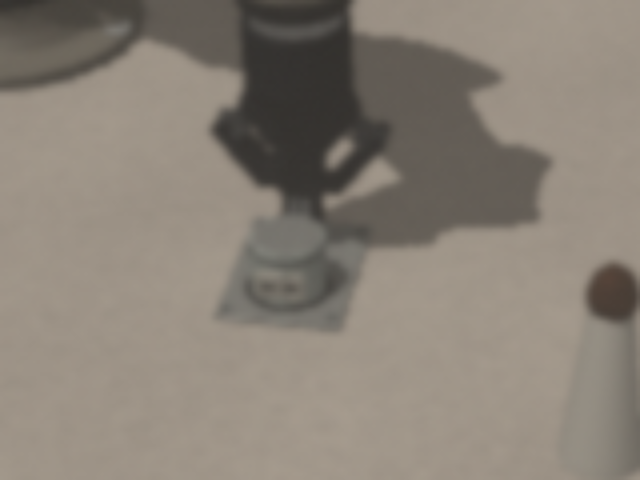

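The tower is up at its first stop. Next: lift, open the gripper and move back over the tower.

>>> jog_arm(
  moves=[0,0,-1,0,0,0,0,0,0,-1,0,0,0,0,0,0,-1,0,0,0,0,0,0,-1,0,0,0,1,0,0,-1,0,0,0,1,0,0,-1,0,0,0,1,-1,0.06,0,0,0,0,1,-1,0.06,0,0,0,0,1],
)

```text
t: 10.4
eef_pos: [0.4619, 0.0585, 0.1273]
tool_rot: [0.001, 0.333, 0.943, 0.0]
contact_force: [0.5, 0.5, -0.0]
gripper_width: 0.71
grasp_force: 0.0
```

>>> jog_arm(
  moves=[-0.98,0,0,0,0,0,1,0,0,0,0,0,0,1,0,0,0,0,0,0,1,0,0,0,0,0,0,1,0,0,0,0,0,0,1,0,0,0,0,0,0,1,0,0,0,0,0,0,1,0,0,0,0,0,0,1],
)

```text
t: 11.07
eef_pos: [0.4763, 0.0462, 0.1261]
tool_rot: [0.0, 0.334, 0.943, -0.0]
contact_force: [0.3, 0.0, 1.0]
gripper_width: 1.001
grasp_force: 0.0
```

Run:
```python
from h import *
from scipy.spatial.transform import Rotation as R
c=read_camera("wrist");cv2.imwrite("pics/w4.png",c["color"]);o=get_obs();print(o["eef_pos"],o["contact_force"])
K=np.array([[c["fx"],0,c["cx"]],[0,c["fy"],c["cy"]],[0,0,1]])
print(cv2.projectPoints(np.array([[.4768,.0458,.047]]),c["rvec"],c["tvec"],K,np.array([c["k1"],0,0,0.]))[0])
```

```text
[0.47639196 0.04612614 0.12614129] [ 0.01502634  0.31786016 -0.19029033]
[[[328.26876286 207.35058807]]]
```

View pics/w4.png

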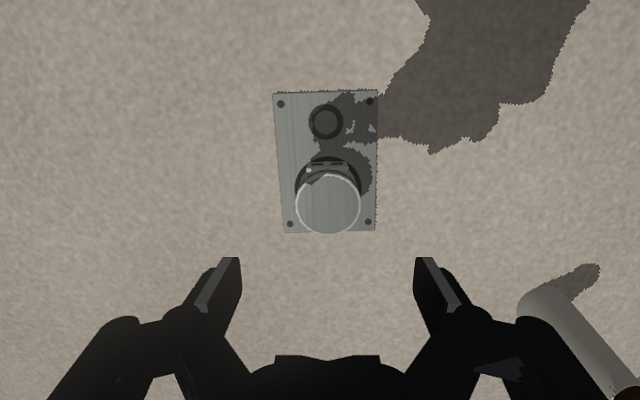

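The tower top is at (328,204), within about 1 mm of prediction. The gripper is open and aligned, so I'll descend around the tower.

>>> jog_arm(
  moves=[0.05,0,1,0,0,0,1,0,0,1,0,0,0,1,0,0,1,0,0,0,1,0,0,0.8,0,0,0,1,0,0,0.7,0,0,0,1,0,0,0.6,0,0,0,1,0,0,0.6,0,0,0,1,0,0,0,0,0,0,1],
)

```text
t: 11.78
eef_pos: [0.4747, 0.0464, 0.0103]
tool_rot: [-0.001, 0.334, 0.943, -0.001]
contact_force: [-0.8, -0.2, 0.2]
gripper_width: 1.002
grasp_force: 0.0
```

>>> jog_arm(
  moves=[0,0,0,0,0,0,0.5,0,0,0,0,0,0,0.5,0,0,0,0,0,0,0.5,0,0,0,0,0,0,0.5,0,0,0,0,0,0,0.5,0,0,0,0,0,0,0.5,0,0,0,0,0,0,0.5,0,0,0,0,0,0,0.5],
  grip_force=40,
)

```text
t: 12.45
eef_pos: [0.4766, 0.0468, 0.0126]
tool_rot: [0.001, 0.334, 0.943, 0.001]
contact_force: [1.2, 0.0, 4.5]
gripper_width: 0.614
grasp_force: 43.5
```

>>> jog_arm(
  moves=[0,0,0,0,0,0,0.4,0,0,0,0,0,0,0.4,0,0,-0.2,0,0,0,0.4,0,0,-0.4,0,0,0,0.4,0,0,-0.4,0,0,0,0.4,0,0,-0.4,0,0,0,0.4,0,0,-0.3,0,0,0,0.4,0,0,0,0,0,0,0.4],
)

```text
t: 13.12
eef_pos: [0.4765, 0.0468, 0.0468]
tool_rot: [0.001, 0.334, 0.943, 0.001]
contact_force: [4.8, 2.9, -4.0]
gripper_width: 0.611
grasp_force: 43.2
```

>>> jog_arm(
  moves=[0,0,-0.3,0,0,0,0.4,0,0,-0.4,0,0,0,0.4,0,0,-0.4,0,0,0,0.4,0,0,-0.4,0,0,0,0.4,0,0,-0.3,0,0,0,0.4,0,0,-0.1,0,0,0,0.4,0,0,0,0,0,0,0.4,0,0,0,0,0,0,0.4],
)

```text
t: 13.78
eef_pos: [0.4765, 0.0468, 0.084]
tool_rot: [0.001, 0.334, 0.943, 0.001]
contact_force: [4.3, 2.6, -3.2]
gripper_width: 0.612
grasp_force: 43.2
```

>>> jog_arm(
  moves=[0,0,-0.1,0,0,0,0.4,0,0,-0.1,0,0,0,0.4,0,0,-0.05,0,0,0,0.4,0,0,-0.05,0,0,0,0.4,0,0,0,0,0,0,0.4,0,0,0,0,0,0,0.4,0,0,0,0,0,0,0.4,0,0,0,0,0,0,0.4],
)

```text
t: 14.45
eef_pos: [0.4765, 0.0468, 0.0898]
tool_rot: [0.0, 0.334, 0.943, 0.001]
contact_force: [5.0, 2.2, -2.8]
gripper_width: 0.608
grasp_force: 43.3
```

>>> jog_arm(
  moves=[0,0,-0.03,0,0,0,0.4,0,0,0,0,0,0,0.4,0,0,-0.03,0,0,0,0.4,0,0,0,0,0,0,0.4,0,0,0,0,0,0,0.4,0,0,0,0,0,0,0.4,0,0,0,0,0,0,0.4,0,0,0,0,0,0,0.4],
)

```text
t: 15.12
eef_pos: [0.4765, 0.0468, 0.091]
tool_rot: [0.0, 0.334, 0.943, 0.001]
contact_force: [5.7, 2.1, -2.1]
gripper_width: 0.608
grasp_force: 43.3
```

>>> jog_arm(
  moves=[0,0,-0.025,0,0,0,0.4,0,0,0,0,0,0,0.4,0,0,-0.025,0,0,0,0.4,0,0,0,0,0,0,0.4,0,0,0,0,0,0,0.4,0,0,0,0,0,0,0.4,0,0,0,0,0,0,0.4,0,0,0,0,0,0,0.4],
)

```text
t: 15.78
eef_pos: [0.4765, 0.0468, 0.092]
tool_rot: [0.0, 0.334, 0.943, 0.001]
contact_force: [5.2, 3.7, -3.0]
gripper_width: 0.605
grasp_force: 43.3
```

>>> jog_arm(
  moves=[0,0,-0.02,0,0,0,0.4,0,0,0,0,0,0,0.4,0,0,-0.02,0,0,0,0.4,0,0,0,0,0,0,0.4,0,0,0,0,0,0,0.4,0,0,0,0,0,0,0.4,0,0,0,0,0,0,0.4,0,0,0,0,0,0,0.4],
)

```text
t: 16.45
eef_pos: [0.4765, 0.0468, 0.0928]
tool_rot: [0.0, 0.334, 0.943, 0.001]
contact_force: [5.6, 1.7, -2.8]
gripper_width: 0.605
grasp_force: 43.3
```

Run:
```python
from h import *
c=read_camera("scene");cv2.imwrite("pics/s5.png",cv2.resize(c["color"][100:220,220:380],None,fx=4,fy=4,interpolation=2));o=get_obs();print(o["eef_pos"],o["contact_force"])
K=np.array([[c["fx"],0,c["cx"]],[0,c["fy"],c["cy"]],[0,0,1]])
p=cv2.projectPoints(np.array([[.4768,.0458,z] for z in(.004,.127)]),c["rvec"],c["tvec"],K,np.array([c["k1"],0,0,0.]))[0][:,0]
print((p-[220,100])*4)
```

```text
[0.47647036 0.04679739 0.09277841] [ 5.08567616  2.50063704 -3.78524893]
[[282.06344024 367.80985589]
 [274.56796782 213.93952436]]
```

View pics/s5.png

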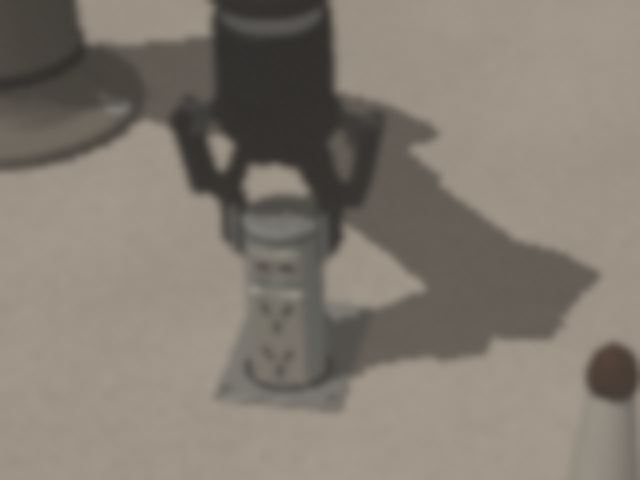

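The tower is extended in the gripper, its top at about (283,219) in the crop and the plate flat on the bench. I'll feel for the hard stop in small steps.

>>> jog_arm(
  moves=[0,0,-0.015,0,0,0,0.4,0,0,0,0,0,0,0.4,0,0,-0.015,0,0,0,0.4,0,0,0,0,0,0,0.4,0,0,0,0,0,0,0.4,0,0,0,0,0,0,0.4,0,0,0,0,0,0,0.4,0,0,0,0,0,0,0.4],
)

```text
t: 17.17
eef_pos: [0.4765, 0.0468, 0.0934]
tool_rot: [0.0, 0.334, 0.943, 0.001]
contact_force: [5.3, 2.7, -4.2]
gripper_width: 0.609
grasp_force: 43.3
```

>>> jog_arm(
  moves=[0,0,-0.015,0,0,0,0.4,0,0,0,0,0,0,0.4,0,0,-0.015,0,0,0,0.4,0,0,0,0,0,0,0.4,0,0,0,0,0,0,0.4,0,0,0,0,0,0,0.4,0,0,0,0,0,0,0.4,0,0,0,0,0,0,0.4],
)

```text
t: 17.83
eef_pos: [0.4764, 0.0468, 0.0937]
tool_rot: [0.0, 0.334, 0.943, 0.001]
contact_force: [6.8, 2.2, -6.1]
gripper_width: 0.611
grasp_force: 43.6
```

>>> jog_arm(
  moves=[0,0,-0.01,0,0,0,0.4,0,0,0,0,0,0,0.4,0,0,0,0,0,0,0.4,0,0,0,0,0,0,0.4,0,0,0,0,0,0,0.4,0,0,0,0,0,0,0.4,0,0,0,0,0,0,0.4,0,0,0,0,0,0,0.4],
)

```text
t: 18.5
eef_pos: [0.4764, 0.0468, 0.0937]
tool_rot: [0.0, 0.334, 0.943, 0.001]
contact_force: [7.9, 2.8, -8.9]
gripper_width: 0.608
grasp_force: 43.8
```

The tower is on the hard stop: TCP z didn't change while the pull rose to 9 N, well under 23 N. I'm handing in.

```bash
python3 -c "
from station import *
print(hand_in())"
```

```text
the job is handed in; nothing more can be done
None
```

I seated the plate, released the tower and pulled it up to its second stop, where the gripper was still holding it when I handed the job in at about 18.5 s; the pull was about 9 N and the hand-in returned no verdict.

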